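# Touch test of a bonded display

## Robot

A 6-joint arm with a two-finger parallel gripper is mounted at the origin on a cart in front of the work surface, level with it; the furniture and walls round the work are solid. World frame = base frame: x ahead of the robot, y to its left, z up, the work surface at z = 0. Lengths are in m, angles in rad, forces in N, time in s.
With the tool pointing down it reaches from about 0.35 to 0.775 m from the base axis. Payload 7.3 kg.
Tool frame: the origin (TCP) lies between the finger pads; the fingertips stand ahead of it and the grasp point (between the pads) lies 6 mm ahead of it (robot.tip_extent is the x of the fingertips in the tool frame, in m); x points along the fingers, z is the direction in which the jaws open and shut, and the axes are right-handed (so a half turn about x gives the same grasp; the last joint's range is limited). The gripper opens to 92 mm and grips with 3 to 60 N. Pads are 19 mm wide; open, the fingers measure 130 mm over their backs; the gripper's body (75 mm by 190 mm) begins 47 mm behind the grasp point.
Start: joints at [1.113, 0.342, 1.524, -0, 1.275, -0.146], TCP at [0.161, 0.5, 0.252] pointing down, gripper open.
Joint ranges: [-2.53, 2.53], [-0.77, 2.02], [0.04, 2.7], [-1, 4.14], [0.28, 2.66], [-3.11, 3.11]. Speed limits (rad/s): [2.57, 2.57, 3.14, 3.14, 3.14, 3.14].

## Interface

Orientations are given as [roll, pitch, yaw] about the fixed x, y, z axes, in that order (R = Rz(yaw) Ry(pitch) Rx(roll)).
In Python, from cell import robot gives the robot as it stands. The module is installed in compiled form; this text tells all that it offers.
- The arm moves only by the shell command python3 -m creep 'ROWS' [FORCE]. ROWS is JSON, a list of rows, each an object with "translation": the shift along the tool's x, y, z in m, a list of three; "twist": the turn, a rotation vector about the tool's x, y, z in rad, a list of three; "hand": the opening in per cent of the stroke, from 0 (shut) to 100 (fully open). A call has 1 to 5 rows; each row is the pose to reach, as a shift and turn from the pose measured when the call began, along the tool's axes at that moment; what a row does not reach only later rows make up. A row lasts 1/10 s, in which the tool goes at most 50 mm and 8.59 degrees, less where a joint would pass 70% of its speed; a pose out of reach is approached as far as the arm can. A call with a gripper value outside its range is refused whole. The fingers move at their own pace and stop on an object; FORCE is the grip in N (left out, the last holds). Time passes only in rows, so rows that repeat a pose let the fingers close. It gives the time, the measured TCP pose, the force and the opening at its end, in the units of the state.
- robot.observe(): the state, without advancing time (a new reading comes with each control period).
- robot.read_camera(name): name is "side" or "top"; returns the picture (420x560x3 uint8, blue, green, red); there is no depth.
- robot.calibration(name): a dict with "intrinsics" (3x3 intrinsics, pixels), "cam_to_world" (4x4, takes a point from camera to world coordinates). Camera axes: x right, y up, looking along -z (the intrinsics and any distortion apply to the point x, -y, -z); pixel columns grow to the right and rows downward; lengths in m; the calibration is good to about 2 mm. A picture is of the moment at which its call begins. calibration takes no time and is no camera call.
- robot.hand_in(): hands the job in, once; it reports no verdict.
The state is a dict: "time": time; "qpos": joint angles; "qvel": joint speeds; "joint_efforts": joint torques, N m; "tool_pos": TCP position; "tool_rot": TCP orientation; "contact_force": force on the tool from outside, world axes, zero at the start; "torque": the same for the moment, N m; "opening": finger opening in m.
Only numpy, scipy, OpenCV 4.12 (cv2) and the standard library are available. Lean on these libraries where they do the work, as an engineer would, in place of code of your own. Each camera call takes 0.05 s, during which the arm holds its last target. There are 200 camera calls.

## Task

Touch-test the bonded display, the black panel with the flex tail: with the fingertips press its glass lightly near the tail end until that end of its rocking cradle dips by two or three millimetres, let it come back up, then do the same near the opposite end and withdraw. The display must stay lying in its cradle, neither lifted nor pressed hard. Do not touch the other black panel, the plain cover glass without a tail, or its cradle, and leave everything else on the bench where it is.

Things in the scene. Friction and masses are not known exactly. Their poses are not given: they have to be found in the camera images.
- display: The bonded display to be tested: a loose black glass plate, 92 x 118 mm and 8 mm thick, lying in the pocket of its cradle, glass top 38 mm above the bench, with a thin amber flex tail (36 mm long) sticking out of one short end. Origin on the underside, z up, 18 mm from the middle of the glass towards the tail. The tail points along -y of this frame; the glass spans x -46..46 mm and y -41..77 mm.
- spot_tail (a point): Point on the top of the display's glass to touch first: on the long centre line, 18 mm in from the glass edge that carries the tail. Anywhere within about 12 mm of it does.
- spot_far (a point): Point on the top of the display's glass to touch second: on the long centre line, 18 mm in from the edge opposite the tail, 82 mm from spot_tail. Anywhere within about 12 mm of it does.
- cradle (a joint): Rocking angle (rad) of the cradle under the display: near 0 at rest (springs hold it level), positive when the tail end is down, negative when the opposite end is down, stops at +-0.14. The pivot lies across the middle of the glass, 41 mm from either spot, so a spot sinks 2 mm at 0.05 rad (about 2 N there) and 5.7 mm at the stop (about 5.5 N); beyond that it is rigid. It springs back by itself.
- nest_display: The nest under the display, fixed to the bench: grey aluminium foot 116 x 150 mm carrying the sprung grey plastic cradle (102 x 132 mm plate, floor 30 mm above the bench, corner lips 36 mm above the bench) with a narrow tongue and small black connector (up to 37 mm above the bench) for the tail, reaching 103 mm from the centre. Origin at the centre on the bench, tail side along -y. It is to the left or to the right, turned by up to 0.35 rad.
- cover_glass: The other black panel, not to be touched: a plain loose glass plate 79 x 102 x 8 mm without a tail, lying in the other cradle. Origin at its centre, on the underside, 30 mm above the bench.
- nest_blank: The nest under the cover glass, not to be touched: same build as nest_display, fixed to the bench. Origin at the centre on the bench.
- loupe: Bystander: black magnifier, 42 mm across, 40 mm high, between the nests. Origin under its centre.
- gauge_block: Bystander: light metal block with two pins, 36 x 80 x 32 mm, between the nests. Origin under its centre.
- t_bracket: Bystander: small metal corner bracket 36 x 38 x 36 mm, between the nests. Origin under its centre.
- screwdriver: Bystander: screwdriver 160 mm long, 25 mm thick, lying at the left edge. Origin under its centre, length along x.
- marker: Bystander: marker pen 132 mm long, 13 mm thick, lying at the right back. Origin under its centre, length along x.
- tape_roll: Bystander: narrow roll of tape 66 mm across, 8 mm high, lying at the left back. Origin under its centre.

How it is judged:
By the outcome, as a careful person would: the job done as asked, in the order asked, and still so for the second after the job is handed in, with the robot touching nothing.
It also fails if it takes over 42 s, if anything falls off the work surface, if the arm or the gripper's body presses on something with over 40 N, if the wrist force passes 120 N, or if a joint passes its speed limit or range.

## Working session

There is one attempt and no reset: what is moved stays moved. The work goes in short steps, Python scripts to look and compute and a shell command to move; the robot and the scene stay as the last step left them, time stands still between calls to the robot, and variables do not carry over. Pictures are saved under pics/ and viewed, about 8 in all and at most 12, crops included, and the job is handed in when it is done.

```bash
mkdir -p pics; python3 - <<'E'
from cell import robot
import cv2,numpy as np
for n in("top","side"):
    im=robot.read_camera(n);cv2.imwrite(f"pics/{n}0.png",im)
    c=robot.calibration(n);print(n,np.round(c["intrinsics"],1).tolist(),np.round(c["cam_to_world"],3).tolist(), [k for k in c])
print(robot.observe(),robot.tip_extent)
E
```

```text
top [[508.5, 0.0, 288.6], [0.0, 508.5, 199.4], [0.0, 0.0, 1.0]] [[0.021, 0.995, -0.102, 0.419], [-1.0, 0.021, -0.004, 0.012], [-0.002, 0.102, 0.995, 1.253], [0.0, 0.0, 0.0, 1.0]] ['intrinsics', 'cam_to_world']
side [[490.0, 0.0, 285.5], [0.0, 490.0, 215.3], [0.0, 0.0, 1.0]] [[0.901, 0.174, -0.398, 0.0], [-0.435, 0.37, -0.821, -1.056], [0.004, 0.913, 0.409, 0.606], [0.0, 0.0, 0.0, 1.0]] ['intrinsics', 'cam_to_world']
{'time': 0.1, 'qpos': array([ 1.11300769e+00,  3.42636791e-01,  1.52488967e+00, -6.87629064e-06,
        1.27541021e+00, -1.45964223e-01]), 'qvel': array([-1.03975713e-03, -8.19325564e-04, -2.87242041e-03, -1.25934349e-03,
        2.34781865e-04,  6.55158795e-07]), 'joint_efforts': array([ 3.26020388e-03, -4.32003665e+01, -2.44696087e+01,  7.21984240e-02,
        5.25356876e-02, -6.88170212e-05]), 'tool_pos': array([0.16088804, 0.499405  , 0.25113398]), 'tool_rot': array([ 3.00052101,  1.56945229, -2.02369037]), 'contact_force': array([ 0.86067538, -0.49538182, -0.26692426]), 'torque': array([ 1.09802320e-02, -3.75805604e-02,  1.59643519e-05]), 'opening': 0.09174201632873902} 0.025
```

View pics/top0.png

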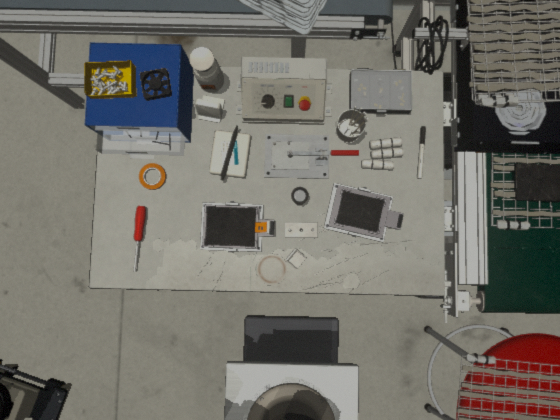

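View pics/side0.png

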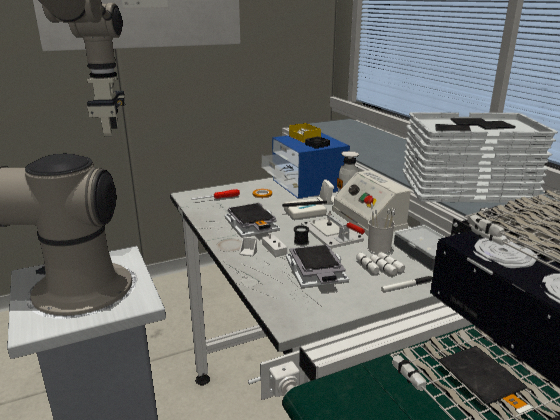

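The top view shows the display in the left nest around (232,226), with its amber tail to the right at (262,227). The plain glass is at (360,210). I'll enlarge the display.

```bash
python3 - <<'E'
import cv2
im=cv2.imread("pics/top0.png")[190:265,190:290]
cv2.imwrite("pics/c0.png",cv2.resize(im,None,fx=8,fy=8,interpolation=cv2.INTER_CUBIC))
E
cat > h.py <<'E'
from cell import robot
import numpy as np
from scipy.spatial.transform import Rotation as R
def ray(n,u,v,z):
    c=robot.calibration(n);K=c["intrinsics"];T=c["cam_to_world"]
    d=np.linalg.inv(K)@[u,v,1];d=T[:3,:3]@(d*[1,-1,-1]);o=T[:3,3]
    return o+d*(z-o[2])/d[2]
E
```

```text
(no output)
```

View pics/c0.png

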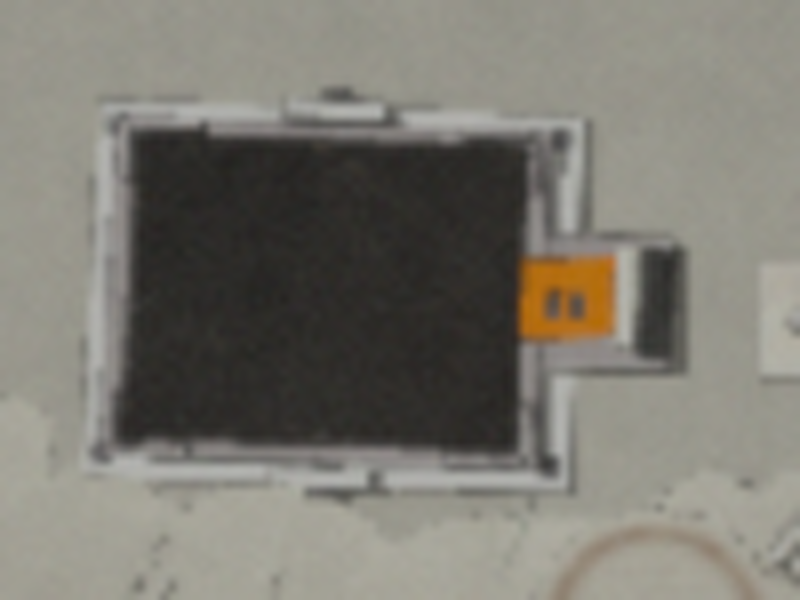

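The enlarged crop shows the glass corners at about (130,130), (528,140), (520,452) and (117,442). The tail is at (567,298).

```bash
cat >> h.py <<'E'
P=np.array([ray("top",190+u/8-.44,190+v/8-.44,.038) for u,v in[(130,130),(528,140),(520,452),(117,442)]])
tail=(P[1]+P[2])/2;far=(P[0]+P[3])/2;c=P.mean(0)
d=(tail-far);L=np.linalg.norm(d);d/=L
st=c+d*.041;sf=c-d*.041
def rep():
    s=robot.observe();r=R.from_euler('xyz',s["tool_rot"])
    tip=s["tool_pos"]+r.apply([robot.tip_extent,0,0])
    print("t",round(s["time"],2),"tip",tip.round(4),"F",s["contact_force"].round(2),"open",round(s["opening"],4))
    print(r.as_matrix().round(3).tolist())
    for n,t in(("tail",st),("far",sf)):
        print(n,"tool shift",r.inv().apply(t-tip).round(4))
E
python3 - <<'E'
from h import *
print(P.round(4),L,np.linalg.norm(P[1]-P[2]),"tail spot",st,"far",sf,"dir",d)
rep()
E
```

```text
[[0.5241 0.2145 0.038 ]
 [0.5236 0.095  0.038 ]
 [0.4304 0.0948 0.038 ]
 [0.4308 0.2148 0.038 ]] 0.11972665346077847 0.09317665182706399 tail spot [0.47706815 0.11379586 0.038     ] far [0.47736795 0.19579531 0.038     ] dir [-0.00365599 -0.99999332  0.        ]
t 0.1 tip [0.1609 0.4994 0.2261] F [ 0.86 -0.5  -0.27] open 0.0917
[[-0.001, -0.952, 0.307], [-0.001, 0.307, 0.952], [-1.0, 0.0, -0.001]]
tail tool shift [ 0.1884 -0.4193 -0.2697]
far tool shift [ 0.1883 -0.3944 -0.1916]
```

```bash
python3 -m creep '[{"translation":[0,-0.034,-0.022],"twist":[0.12,0,0],"hand":0},{"translation":[0,-0.068,-0.044],"twist":[0.24,0,0],"hand":0},{"translation":[0,-0.1,-0.065],"twist":[0.36,0,0],"hand":0},{"translation":[0,-0.134,-0.086],"twist":[0.48,0,0],"hand":0},{"translation":[0,-0.168,-0.108],"twist":[0.6,0,0],"hand":0}]' 10; python3 -c "from h import *;rep()"
```

```text
time: 0.6
tool_pos: [0.2882, 0.3437, 0.251]
tool_rot: [-2.768, 1.569, -2.113]
contact_force: [0.5, 1.4, -0.1]
opening: 0.0564
t 0.6 tip [0.2882 0.3437 0.226 ] F [ 0.5   1.45 -0.11] open 0.0564
[[-0.001, -0.609, 0.793], [-0.001, 0.793, 0.609], [-1.0, -0.001, -0.002]]
tail tool shift [ 0.1882 -0.2973  0.0102]
far tool shift [ 0.1881 -0.2324  0.0603]
```

```bash
python3 -m creep '[{"translation":[0,-0.04,0.002],"twist":[0.13,0,0],"hand":0},{"translation":[0,-0.08,0.004],"twist":[0.26,0,0],"hand":0},{"translation":[0,-0.12,0.005],"twist":[0.39,0,0],"hand":0},{"translation":[0,-0.16,0.006],"twist":[0.52,0,0],"hand":0},{"translation":[0,-0.2,0.007],"twist":[0.65,0,0],"hand":0}]'; python3 -c "from h import *;rep()"
```

```text
time: 1.1
tool_pos: [0.4162, 0.1878, 0.2509]
tool_rot: [-2.286, 1.569, -2.287]
contact_force: [0.1, -0.1, 0.2]
opening: 0.0163
t 1.1 tip [0.4161 0.1878 0.2259] F [ 0.05 -0.12  0.24] open 0.0163
[[-0.001, 0.001, 1.0], [-0.002, 1.0, -0.001], [-1.0, -0.002, -0.001]]
tail tool shift [ 0.188  -0.0737  0.0612]
far tool shift [0.1878 0.0083 0.0615]
```

Tool axes now: x down, y = world y, z = world x. Next I move over the tail spot and down to about 30 mm above the glass.

```bash
python3 -m creep '[{"translation":[0.03,-0.025,0.02],"twist":[0,0,0],"hand":0},{"translation":[0.07,-0.05,0.04],"twist":[0,0,0],"hand":0},{"translation":[0.11,-0.074,0.061],"twist":[0,0,0],"hand":0},{"translation":[0.15,-0.074,0.061],"twist":[0,0,0],"hand":0},{"translation":[0.158,-0.074,0.061],"twist":[0,0,0],"hand":0}]'; python3 - <<'E'
from h import *
import cv2
rep()
a=robot.read_camera("top")[190:265,190:290];b=robot.read_camera("side")[180:280,200:333]
cv2.imwrite("pics/c1.png",np.vstack([cv2.resize(a,(400,300),interpolation=2),cv2.resize(b,(400,300),interpolation=2)]))
E
```

```text
time: 1.6
tool_pos: [0.4742, 0.1124, 0.0888]
tool_rot: [-2.929, 1.56, -2.932]
contact_force: [-0.2, 0.5, 0.8]
opening: 0.0003
t 1.6 tip [0.474  0.1124 0.0638] F [-0.22  0.52  0.83] open 0.0003
[[-0.01, 0.003, 1.0], [-0.002, 1.0, -0.003], [-1.0, -0.002, -0.01]]
tail tool shift [0.0258 0.0015 0.0034]
far tool shift [0.0256 0.0835 0.0034]
```

View pics/c1.png

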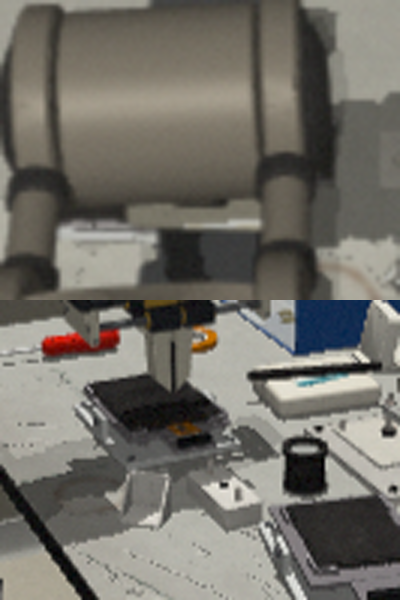

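The side view shows the closed fingertips directly above the tail end of the glass, at (172,385) in the crop. I'll descend to just above it.

```bash
python3 -m creep '[{"translation":[0.008,-0.003,0.003],"twist":[0,0,0],"hand":0},{"translation":[0.016,-0.003,0.003],"twist":[0,0,0],"hand":0},{"translation":[0.021,-0.003,0.003],"twist":[0,0,0],"hand":0},{"translation":[0.021,-0.003,0.003],"twist":[0,0,0],"hand":0},{"translation":[0.021,-0.003,0.003],"twist":[0,0,0],"hand":0}]'; python3 -c "
from h import *
rep()"
```

```text
time: 2.2
tool_pos: [0.4788, 0.1107, 0.0714]
tool_rot: [-2.797, 1.566, -2.798]
contact_force: [-0.1, 0.1, 0.3]
opening: 0.0006
t 2.2 tip [0.4787 0.1107 0.0464] F [-0.13  0.14  0.29] open 0.0006
[[-0.005, 0.001, 1.0], [-0.002, 1.0, -0.001], [-1.0, -0.002, -0.005]]
tail tool shift [ 0.0084  0.0031 -0.0016]
far tool shift [ 0.0083  0.0851 -0.0013]
```

```bash
python3 -m creep '[{"translation":[0.002,0,0],"twist":[0,0,0],"hand":0},{"translation":[0.004,0,0],"twist":[0,0,0],"hand":0},{"translation":[0.006,0,0],"twist":[0,0,0],"hand":0},{"translation":[0.006,0,0],"twist":[0,0,0],"hand":0},{"translation":[0.006,0,0],"twist":[0,0,0],"hand":0}]'; python3 -c "
from h import *
rep()"; python3 -m creep '[{"translation":[0,0,0],"twist":[0,0,0],"hand":0},{"translation":[0,0,0],"twist":[0,0,0],"hand":0}]'; python3 -c "
from h import *
rep()"
```

```text
time: 2.7
tool_pos: [0.4787, 0.1107, 0.0653]
tool_rot: [-2.808, 1.566, -2.809]
contact_force: [0.2, -0.2, -0.6]
opening: 0.0003
t 2.7 tip [0.4786 0.1107 0.0403] F [ 0.24 -0.21 -0.61] open 0.0003
[[-0.005, 0.001, 1.0], [-0.002, 1.0, -0.001], [-1.0, -0.002, -0.005]]
tail tool shift [ 0.0023  0.0031 -0.0015]
far tool shift [ 0.0022  0.0851 -0.0013]
time: 2.9
tool_pos: [0.4788, 0.1107, 0.0654]
tool_rot: [-2.8, 1.566, -2.801]
contact_force: [-0.4, -0.1, 0.8]
opening: 0.0001
t 2.9 tip [0.4787 0.1107 0.0404] F [-0.39 -0.06  0.78] open 0.0001
[[-0.005, 0.001, 1.0], [-0.002, 1.0, -0.001], [-1.0, -0.002, -0.005]]
tail tool shift [ 0.0024  0.0031 -0.0016]
far tool shift [ 0.0023  0.0851 -0.0013]
```

```bash
python3 -m creep '[{"translation":[0.001,0,0],"twist":[0,0,0],"hand":0},{"translation":[0.002,0,0],"twist":[0,0,0],"hand":0},{"translation":[0.003,0,0],"twist":[0,0,0],"hand":0},{"translation":[0.0038,0,0],"twist":[0,0,0],"hand":0},{"translation":[0.0046,0,0],"twist":[0,0,0],"hand":0}]'; python3 - <<'E'
from h import *
import cv2
rep()
F=[]
for i in range(4):
    b=robot.read_camera("side")[180:280,200:333];F.append(robot.observe()["contact_force"][2])
print(F);rep()
cv2.imwrite("pics/c2.png",cv2.resize(b,(800,600),interpolation=2))
E
```

```text
time: 3.4
tool_pos: [0.4788, 0.1105, 0.0609]
tool_rot: [-2.732, 1.566, -2.733]
contact_force: [-0.7, -2.7, 4.0]
opening: 0.0002
t 3.4 tip [0.4787 0.1105 0.0359] F [-0.68 -2.71  3.97] open 0.0002
[[-0.005, 0.001, 1.0], [-0.002, 1.0, -0.001], [-1.0, -0.002, -0.005]]
tail tool shift [-0.0021  0.0033 -0.0017]
far tool shift [-0.0023  0.0853 -0.0014]
[np.float64(2.293458655681456), np.float64(2.79297940653704), np.float64(2.4296380657603804), np.float64(3.3289940760383625)]
t 3.6 tip [0.4787 0.1105 0.0359] F [-0.2  -2.32  3.33] open 0.0002
[[-0.005, 0.001, 1.0], [-0.002, 1.0, -0.001], [-1.0, -0.002, -0.005]]
tail tool shift [-0.0021  0.0033 -0.0017]
far tool shift [-0.0023  0.0853 -0.0014]
```

View pics/c2.png

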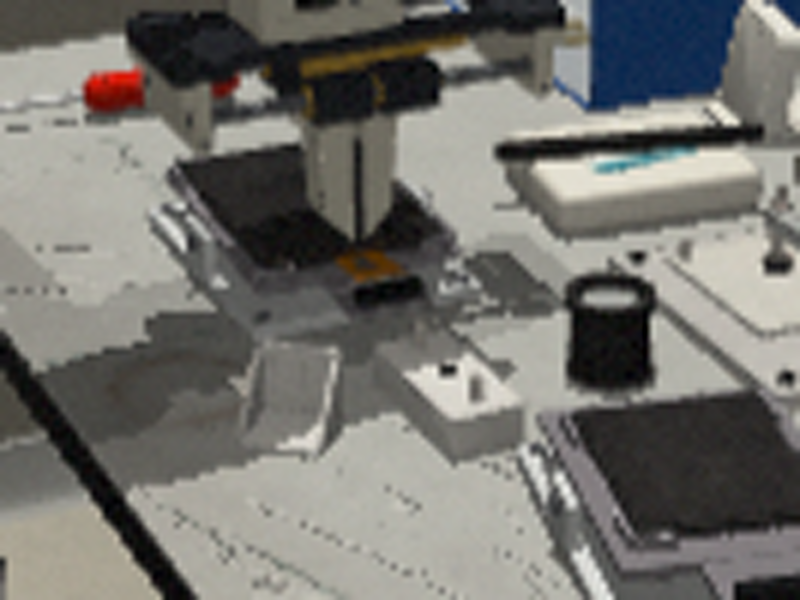

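The fingertips rest on the glass just inboard of the tail. The tip is 2.1 mm below the rest level and the force is about 2.7 N, which matches a rocking angle of about 0.06 rad. Now I release straight up.

```bash
python3 -m creep '[{"translation":[-0.001,0,0],"twist":[0,0,0],"hand":0},{"translation":[-0.003,0,0],"twist":[0,0,0],"hand":0},{"translation":[-0.008,0,0],"twist":[0,0,0],"hand":0},{"translation":[-0.02,0,0],"twist":[0,0,0],"hand":0},{"translation":[-0.03,0,0],"twist":[0,0,0],"hand":0}]'; python3 -m creep '[{"translation":[0,0.02,0],"twist":[0,0,0],"hand":0},{"translation":[0,0.055,0],"twist":[0,0,0],"hand":0},{"translation":[0,0.0885,-0.0015],"twist":[0,0,0],"hand":0},{"translation":[0,0.0885,-0.0015],"twist":[0,0,0],"hand":0},{"translation":[0,0.0885,-0.0015],"twist":[0,0,0],"hand":0}]';  python3 - <<'E'
from h import *
import cv2
rep()
b=robot.read_camera("side")[180:280,200:333]
cv2.imwrite("pics/c3.png",cv2.resize(b,(800,600),interpolation=2))
E
```

```text
time: 4.1
tool_pos: [0.4792, 0.1107, 0.092]
tool_rot: [-2.736, 1.566, -2.737]
contact_force: [-0.3, 0.4, -0.5]
opening: 0.0005
time: 4.6
tool_pos: [0.4777, 0.1997, 0.0925]
tool_rot: [-2.663, 1.567, -2.661]
contact_force: [0.0, 0.1, 0.3]
opening: 0.0005
t 4.6 tip [0.4776 0.1997 0.0675] F [0.04 0.07 0.32] open 0.0005
[[-0.003, -0.001, 1.0], [-0.002, 1.0, 0.001], [-1.0, -0.002, -0.003]]
tail tool shift [ 0.0297 -0.0858 -0.0006]
far tool shift [ 0.0295 -0.0038 -0.0002]
```

View pics/c3.png

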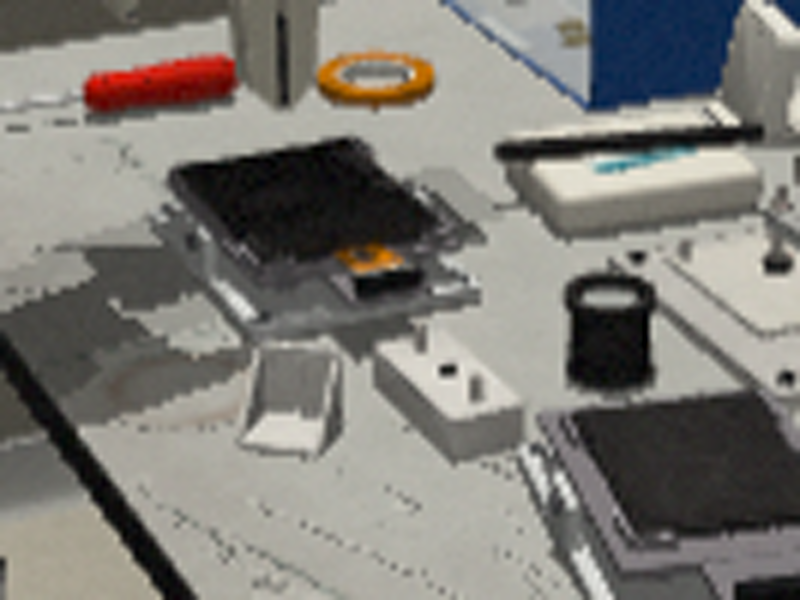

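The display is lying level in its cradle, with the tail end back up and the tail in place at (370,258). The fingertips are above the far end at (280,105).

```bash
python3 -m creep '[{"translation":[0.01,0,0],"twist":[0,0,0],"hand":0},{"translation":[0.02,0,0],"twist":[0,0,0],"hand":0},{"translation":[0.0265,0,0],"twist":[0,0,0],"hand":0},{"translation":[0.0265,0,0],"twist":[0,0,0],"hand":0},{"translation":[0.0265,0,0],"twist":[0,0,0],"hand":0}]'; python3 -c "
from h import *
rep()"
```

```text
time: 5.15
tool_pos: [0.4776, 0.1987, 0.0655]
tool_rot: [-2.705, 1.566, -2.706]
contact_force: [0.4, -0.1, 1.0]
opening: 0.0006
t 5.15 tip [0.4774 0.1987 0.0405] F [ 0.44 -0.1   0.96] open 0.0006
[[-0.005, 0.0, 1.0], [-0.002, 1.0, -0.0], [-1.0, -0.002, -0.005]]
tail tool shift [ 0.0027 -0.0849 -0.0003]
far tool shift [ 0.0025 -0.0029 -0.0001]
```

```bash
python3 -m creep '[{"translation":[0.001,0,0],"twist":[0,0,0],"hand":0},{"translation":[0.002,0,0],"twist":[0,0,0],"hand":0},{"translation":[0.003,0,0],"twist":[0,0,0],"hand":0},{"translation":[0.004,0,0],"twist":[0,0,0],"hand":0},{"translation":[0.0047,0,0],"twist":[0,0,0],"hand":0}]'; python3 - <<'E'
from h import *
import cv2
F=[]
for i in range(4):
    b=robot.read_camera("side")[180:280,200:333];F.append(robot.observe()["contact_force"].round(1).tolist())
print(F);rep()
cv2.imwrite("pics/c4.png",cv2.resize(b,(800,600),interpolation=2))
E
```

```text
time: 5.65
tool_pos: [0.4778, 0.1991, 0.0611]
tool_rot: [-2.766, 1.567, -2.767]
contact_force: [-0.8, 2.9, 3.0]
opening: 0.0001
[[-0.1, 3.0, 3.6], [-0.9, 2.7, 3.6], [-1.3, 2.9, 3.2], [-0.0, 3.5, 3.5]]
t 5.85 tip [0.4777 0.1989 0.0361] F [-0.    3.47  3.49] open 0.0003
[[-0.004, 0.0, 1.0], [-0.002, 1.0, -0.0], [-1.0, -0.002, -0.004]]
tail tool shift [-0.0018 -0.0851 -0.0006]
far tool shift [-0.0019 -0.0031 -0.0003]
```

View pics/c4.png

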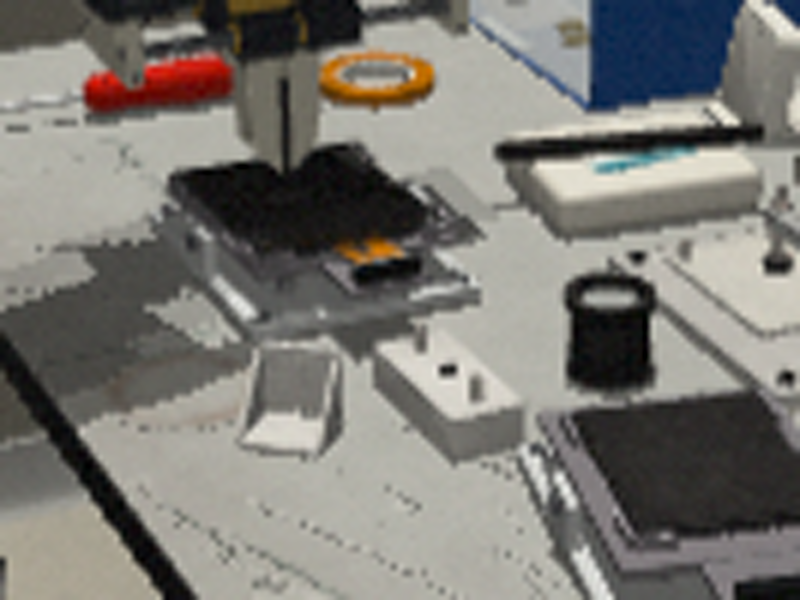

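The far end has dipped and the tail end is up: the tail is now at (370,247), against (370,258) at rest. Withdrawing straight up.

```bash
python3 -m creep '[{"translation":[-0.001,0,0],"twist":[0,0,0],"hand":0},{"translation":[-0.003,0,0],"twist":[0,0,0],"hand":0},{"translation":[-0.008,0,0],"twist":[0,0,0],"hand":0},{"translation":[-0.025,0,0],"twist":[0,0,0],"hand":0},{"translation":[-0.05,0,0],"twist":[0,0,0],"hand":0}]'; python3 -m creep '[{"translation":[-0.03,0,0],"twist":[0,0,0],"hand":0},{"translation":[-0.06,0,0],"twist":[0,0,0],"hand":0},{"translation":[-0.09,0,0],"twist":[0,0,0],"hand":0},{"translation":[-0.1,0,0],"twist":[0,0,0],"hand":0},{"translation":[-0.1,0,0],"twist":[0,0,0],"hand":0}]';  python3 -m creep '[{"translation":[0,0,0],"twist":[0,0,0],"hand":0},{"translation":[0,0,0],"twist":[0,0,0],"hand":0},{"translation":[0,0,0],"twist":[0,0,0],"hand":0}]';python3 - <<'E'
from h import *
import cv2
rep()
b=robot.read_camera("side")[180:280,200:333]
cv2.imwrite("pics/c5.png",cv2.resize(b,(800,600),interpolation=2))
E
```

```text
time: 6.35
tool_pos: [0.477, 0.1986, 0.1107]
tool_rot: [-2.774, 1.563, -2.774]
contact_force: [0.5, -0.3, 0.3]
opening: 0.0007
time: 6.85
tool_pos: [0.4782, 0.1989, 0.2118]
tool_rot: [-2.675, 1.566, -2.676]
contact_force: [-0.1, -0.2, -1.2]
opening: 0.0008
time: 7.15
tool_pos: [0.4777, 0.1987, 0.2105]
tool_rot: [-2.748, 1.563, -2.749]
contact_force: [-0.2, 0.0, -0.1]
opening: 0.0004
t 7.15 tip [0.4775 0.1987 0.1855] F [-0.24  0.05 -0.07] open 0.0004
[[-0.007, 0.001, 1.0], [-0.003, 1.0, -0.001], [-1.0, -0.003, -0.007]]
tail tool shift [ 0.1478 -0.0845  0.0006]
far tool shift [ 0.1475 -0.0025  0.0008]
```

View pics/c5.png

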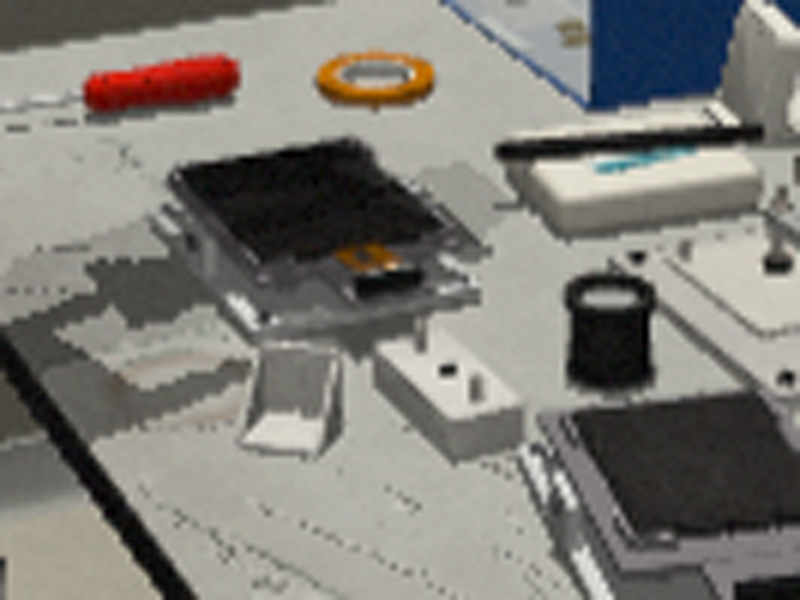

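The display is level in its cradle with the tail at (370,258), nothing else has moved, and the gripper is clear.

```bash
python3 -c "
from cell import robot
print(robot.hand_in())"
```

```text
the job is handed in; nothing more can be done
None
```

I touch-tested the display at the tail end first and then at the opposite end, and handed the job in at about 7 s. I used closed fingertips, pressing within about 4 mm of each spot.

| Press | Fingertip sink below rest level | Vertical force |
|---|---|---|
| Tail end | about 2.1 mm | about 2.3–4 N |
| Opposite end | about 1.9 mm | about 3.0–3.6 N |

- **Dip:** I worked it out from the fingertip height and the force, because the cradle angle cannot be read directly. The fingertip sink is at the low edge of the 2–3 mm asked. The glass ends sit further from the pivot, so they dipped a little more. In the picture of the second press, the tail end had visibly risen.
- **Force:** the vertical force ran above the roughly 2 N expected for that sink, and there was also 2–3.5 N sideways on the fingertips. It stayed well under the stop's 5.5 N.
- **After withdrawing:** the last picture shows the display level in its cradle. The cover glass and the bystanders in view look unmoved; the marker was out of frame. The gripper is about 15 cm above the glass, with the force reading near zero.

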